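# Wedge a rocking gearbox housing

### The job

The gearbox housing on the bench rocks, because the levelling foot under its raised round steel boss is too short. First press the boss down with the fingertips until you feel the housing rock, and let it come back; then push the wooden wedge along the bench, thin end first, under that foot until it is tight and takes the rocking away; last, press the boss firmly again to prove that the housing stays level, and draw clear, leaving the wedge tight. Only press and push: lift or carry nothing, keep the housing where it stands, and leave the other things on the bench alone.

Things in the scene. Friction and masses are not known exactly. Their poses are not given: they have to be found in the camera images.
- housing: cast aluminium gearbox housing, 2.5 to 3.5 kg, box 188 (x) by 238 mm (y); top face 64 mm, underside 25 mm above the bench; origin on the bench under its middle, z up. Domed feet, 24 mm across, at x = +-75, y = +-100 mm under lugs of 28 mm diameter whose underside is 22 mm up. Three feet carry it; the one at x -75, y +100 is too short. A dark bearing cover, 84 mm wide, lies on top of the other half
- boss: raised round steel boss on the housing's top, above the short foot: 28 mm diameter, 8 mm high, flat top 72 mm above the bench; origin at its underside's centre. 3 to 8 N down on it tips the housing about the diagonal: the boss sinks 4 to 9 mm (0.03 to 0.08 rad) and a little outwards until the short foot meets the bench; let go, it tips back. Once wedged, a steady 6 N or more proves it level
- foot_axis (a point): point of the housing straight below the boss, on the short foot's axis, level with the other feet's soles (on the bench while the housing stands level); the short foot ends an unknown 4 to 9 mm above this point
- wedge: wooden wedge, 120 mm long, 50 wide, 2 mm thick at the thin end rising evenly to 20 at the square butt; origin at its underside's middle, x towards the thin end (thin end at +60 mm, butt face at -60), thin end 25 to 65 mm short of the foot, up to 0.3 rad off line. It slides with under 1 N; tight under the foot the push rises steeply: 4 to 8 N is enough, more lifts the corner. It then stays by friction
- bearing: ball bearing ring lying flat on the bench beside the wedge, 52 mm diameter, 16 mm high; origin under its centre. To be left alone
- piston: bare aluminium piston standing upright near the housing, 60 mm diameter, 66 mm high; origin under its centre. To be left alone
- oil_can: red oil can, 66 mm diameter, 95 mm high with a thin spout up to about 165 mm; origin under its centre. To be left alone
- jar: glass jar with a dark lid, 68 mm diameter, 85 mm high; origin under its centre. To be left alone
- spanner: steel spanner lying on the bench, 190 mm long; origin under its middle. To be left alone
- screwdriver: screwdriver with black handle lying on the bench, 200 mm long; origin under its middle. To be left alone
Things that resemble listed ones, but are neither listed nor needed, are in the scene too. There is more than one size of the wedge; the job needs the smallest.

How it is judged:
By the outcome, as a careful person would: the job done as asked, in the order asked, and still so for the second after the job is handed in, with the robot touching nothing.
It also fails if it takes over 61 s, if anything falls off the work surface, if the arm or the gripper's body presses on something with over 40 N, if the wrist force passes 120 N, or if a joint passes its speed limit or range.

### The arm

A 6-joint arm with a two-finger parallel gripper is mounted at the origin on the work surface. World frame = base frame: x ahead of the robot, y to its left, z up, the work surface at z = 0. Lengths are in m, angles in rad, forces in N, time in s.
With the tool pointing down it reaches from about 0.325 to 1 m from the base axis. Payload 5.1 kg.
Tool frame: the origin (TCP) lies on the mounting face of the last link; the fingertips stand 173 mm ahead of it and the grasp point (between the pads) lies 155 mm ahead of it (ctrl.grip_depth is the distance from the TCP to the grasp point, in m); z points along the fingers, y is the direction in which the jaws open and shut (so a half turn about z gives the same grasp; the last joint's range is limited). The gripper opens to 85 mm and grips with 20 to 120 N. Pads are 22 mm wide; open, the fingers measure 114 mm over their backs; the gripper's body (76 mm by 85 mm) begins 54 mm behind the grasp point. The pads swing forward as they close: fully open they stand 13 mm farther back than shut.
Start: joints at [1.097, 0.124, 1.65, -0, 1.367, -0.083], TCP at [0.248, 0.601, 0.405] pointing down, gripper open.
Joint ranges: [-2.61, 2.61], [-1.02, 2.33], [0.03, 2.71], [-1.35, 4.49], [0.32, 2.68], [-2.91, 2.91]. Speed limits (rad/s): [2.57, 2.57, 3.14, 3.14, 3.14, 3.14].

### API

Orientations are given as a rotation vector (axis times angle).
In Python, from bench import monitor, cams, job, nets, ctrl gives the robot as it stands.
- The arm moves only by the tool arm_command, never from a script. Its argument "series" is one flat list of numbers, 6 for each row, row after row: the shift along the world's x, y, z in m, then the turn, a rotation vector about the world's x, y, z in degrees. A call has 1 to 20 rows; each row shifts and turns the commanded pose from where the row before left it; what a row does not reach is not made up. A row lasts 1/12 s, in which the tool goes at most 41.7 mm and 7.16 degrees, less where a joint would pass 70% of its speed; a pose out of reach is approached as far as the arm can. A call is refused whole if a number of a shift passes 0.0417 or a number of a turn 7.16, either way. A call with a gripper value outside its range is refused whole. "gripper" is the closure, from -1 (fully open) to 1 (shut), set as the call begins (left out, the last holds). The fingers move at their own pace and stop on an object; the grip force is fixed at half the most. Time passes only in rows, so rows that do not move let the fingers close. It gives the time, the measured TCP pose, the force and the opening at its end, in the units of the state.
- monitor.get_obs(): the state, without advancing time (a new reading comes with each control period).
- cams.snapshot(name): name is "side" or "top" or "wrist"; returns the picture (420x560x3 uint8, red, green, blue); there is no depth.
- cams.camera_params(name): a dict with "fx", "fy", "cx", "cy" (pixels), "distortion" ([k1, k2, p1, p2, k3] as OpenCV has them; the pictures are not rectified), "R" (3x3) and "t" (3): a world point X has camera coordinates R X + t. Camera axes: x right, y down, z forward; pixel columns grow to the right and rows downward; lengths in m; the calibration is good to about 2 mm. A picture is of the moment at which its call begins: read the wrist's pose just before it. camera_params takes no time and is no camera call; for the wrist camera it gives the pose at the moment of the call.
- job.job_done(): hands the job in, once; it reports no verdict.
Trained networks look in the newest picture that a camera, given by its name, has taken for a name from the list of things; names that differ only in an ending like _2 or _b are one class to them, and where a whole thing is asked for, a point or a joint stands for the part that bears it (a point fixed in the world has none). Each returns a list of dicts, best first, with "conf" (0 to 1); they miss things now and then, are a little off and sometimes report something else, mostly with a low value. They report only what shows in the picture. A call takes as long as a camera call. They do not tell look-alikes from the thing itself.
- nets.look_for(thing, camera): "xyz" ([x, y, z] in m, in world coordinates, good to about 4 mm: the middle of the surface that is visible of it).
- nets.outline_of(thing, camera): "mask" (420x560 bool, what is visible of it).
- nets.place_of(thing, camera): "xyz" ([x, y, z] in m, in world coordinates, good to about 4 mm: a listed point, or the origin of a listed thing).
The state is a dict: "time_s": time; "joint_pos": joint angles; "qd": joint speeds; "joint_efforts": joint torques, N m; "tcp_pos": TCP position; "tcp_rot": TCP orientation; "contact_force": force on the tool from outside, world axes, zero at the start; "torque": the same for the moment, N m; "grip_width": finger opening in m.
Only numpy, scipy, OpenCV 4.12 (cv2) and the standard library are available. Lean on these libraries where they do the work, as an engineer would, in place of code of your own. Each camera call takes 0.05 s, during which the arm holds its last target. There are 200 camera calls.

## Working session

There is one attempt and no reset: what is moved stays moved. The work goes in short steps, Python scripts to look and compute and a tool call to move; the robot and the scene stay as the last step left them, time stands still between calls to the robot, and variables do not carry over. Pictures are saved under pics/ and viewed, about 8 in all and at most 12, crops included, and the job is handed in when it is done.

Besides the shell and the picture viewer there is one more tool, called after "Call:" by a JSON object that holds its "fn" and its "kwargs". arm_command: Moves the arm, as the interface text tells. Its arguments: {"type":"object","properties":{"series":{"type":"array","items":{"type":"number"}},"gripper":{"type":"number"}},"required":["series"]}

```bash
mkdir -p pics; python3 - <<'E'
from bench import monitor, cams, job, nets, ctrl
import cv2, numpy as np
ims=[]
for c in ("side","top"):
    im=cams.snapshot(c); cv2.imwrite(f"pics/{c}0.png",im[...,::-1]); 
    for t in ("housing","boss","foot_axis","wedge","bearing","piston"):
        for d in nets.place_of(t,c)[:4]: print(c,t,round(d["conf"],2),np.round(d["xyz"],4))
    p=cams.camera_params(c); print({k:np.round(v,3).tolist() for k,v in p.items()})
print(monitor.get_obs())
E
```

```text
side housing 0.79 [ 0.581  -0.1565 -0.0017]
side boss 0.61 [ 0.5311 -0.043   0.0619]
side foot_axis 0.78 [ 0.5339 -0.0399 -0.0023]
side foot_axis 0.21 [ 0.5332 -0.0464  0.0645]
side wedge 0.78 [ 0.3723  0.0904 -0.0038]
side wedge 0.6 [ 0.5673  0.0784 -0.0013]
side wedge 0.55 [ 0.5888  0.3114 -0.002 ]
side wedge 0.27 [ 0.5318 -0.0432  0.0643]
side bearing 0.73 [0.6607 0.0049 0.0061]
side piston 0.87 [ 0.3995 -0.1541  0.0006]
{'fx': 498.409, 'fy': 498.409, 'cx': 277.951, 'cy': 209.4, 'distortion': [-0.056, 0.0, 0.0, 0.0, 0.0], 'R': [[-0.989, -0.149, -0.011], [-0.102, 0.73, -0.676], [0.108, -0.667, -0.737]], 't': [0.567, 0.076, 1.36]}
top housing 0.68 [ 0.5826 -0.1531  0.001 ]
top boss 0.42 [0.5698 0.0812 0.0031]
top boss 0.4 [ 0.5336 -0.0404  0.0603]
top boss 0.17 [ 0.6586  0.0083 -0.    ]
top wedge 0.94 [ 0.5915  0.3114 -0.0019]
top wedge 0.76 [ 0.3732  0.0867 -0.0031]
top wedge 0.64 [0.5664 0.0804 0.0022]
top bearing 0.63 [ 6.56e-01  1.08e-02 -5.00e-04]
top piston 0.85 [ 0.4017 -0.1556  0.0024]
top piston 0.71 [0.6569 0.01   0.0011]
{'fx': 455.177, 'fy': 455.177, 'cx': 273.358, 'cy': 212.29, 'distortion': [0.05, 0.0, 0.0, 0.0, 0.0], 'R': [[0.01, -1.0, -0.007], [-0.987, -0.009, -0.158], [0.157, 0.009, -0.987]], 't': [0.036, 0.562, 1.482]}
{'time_s': 0.7, 'joint_pos': array([ 1.09737282e+00,  1.23759067e-01,  1.65024456e+00,  1.60867405e-05,
        1.36749250e+00, -8.26011506e-02]), 'qd': array([-0.00025915,  0.00084815,  0.00013361, -0.00167903, -0.00052214,
        0.00081774]), 'joint_efforts': array([-7.61986976e-04, -4.23469663e+01, -3.65648961e+01, -1.42848612e-04,
        8.52582252e-04, -8.13751626e-06]), 'tcp_pos': array([0.24764184, 0.60097473, 0.40478154]), 'tcp_rot': array([6.10005550e-01, 3.08178947e+00, 1.52596577e-04]), 'contact_force': array([-0.24867882, -0.95557188, -0.77322285]), 'torque': array([-0.00554853, -0.00410654,  0.05414722]), 'grip_width': 0.08549421444878497}
```

View pics/side0.png

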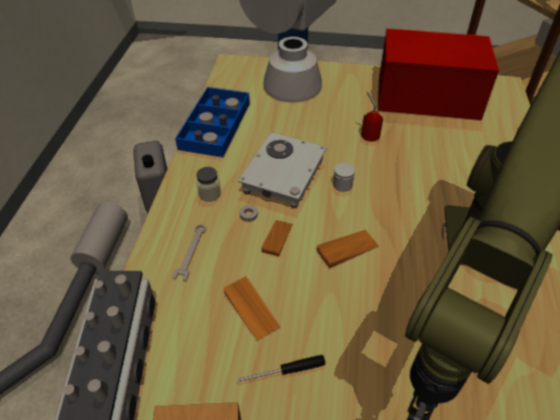

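View pics/top0.png

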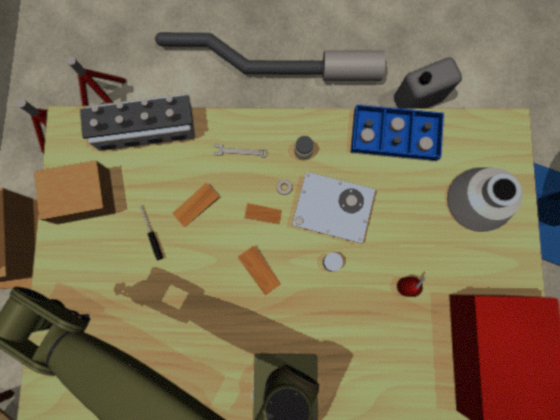

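Wedge candidates in the top image are (263,214), (259,270) and (197,205). The one at (263,214) looks smallest and points at the boss at (299,220). I'll measure all three and check an enlarged crop.

```bash
cat > h.py <<'E'
from bench import monitor, cams, job, nets, ctrl
import cv2, numpy as np
def unproj(cam,uv,z,p=None):
    p=p or cams.camera_params(cam)
    K=np.array([[p["fx"],0,p["cx"]],[0,p["fy"],p["cy"]],[0,0,1.]])
    n=cv2.undistortPoints(np.float64(uv).reshape(-1,1,2),K,np.float64(p["distortion"])).reshape(-1,2)
    R,t=np.array(p["R"]),np.array(p["t"])
    d=np.c_[n,np.ones(len(n))]@R; c=-R.T@t
    return c+d*((z-c[2])/d[:,2])[:,None]
def proj(cam,X,p=None):
    p=p or cams.camera_params(cam)
    K=np.array([[p["fx"],0,p["cx"]],[0,p["fy"],p["cy"]],[0,0,1.]])
    R,t=np.array(p["R"]),np.array(p["t"])
    return cv2.projectPoints(np.float64(X).reshape(-1,1,3),cv2.Rodrigues(R)[0],t,K,np.float64(p["distortion"]))[0].reshape(-1,2)
def corners(cam,thing,z,p=None):
    out=[]
    for d in nets.outline_of(thing,cam)[:4]:
        m=d["mask"].astype(np.uint8); c=max(cv2.findContours(m,0,1)[0],key=cv2.contourArea)
        W=unproj(cam,c.reshape(-1,2),z,p)[:,:2]
        r=cv2.minAreaRect(np.float32(W*1000)); out.append((d["conf"],r,c.reshape(-1,2).mean(0)))
        print(cam,thing,round(d["conf"],2),"px",c.reshape(-1,2).mean(0).round(),"ctr",np.round(r[0],1),"size",np.round(r[1],1),"ang",round(r[2],1))
    return out
E
python3 - <<'E'
from h import *
for c in ("top","side"):
    im=cams.snapshot(c)
    corners(c,"wedge",.006); corners(c,"housing",.05)
    if c=="top": a=cv2.resize(im[160:300,170:390],None,fx=3.6,fy=3.6,interpolation=2)
    else: b=cv2.resize(im[120:280,220:400],None,fx=3.6,fy=3.6,interpolation=2)
cv2.imwrite("pics/crop.png",a[...,::-1]);cv2.imwrite("pics/crops.png",b[...,::-1])
p=cams.camera_params("wrist"); print(p["R"],p["t"],p["fx"]); R,t=p["R"],p["t"];print("campos",-np.array(R).T@t)
E
```

```text
top wedge 0.95 px [195. 205.] ctr [592.  311.2] size [ 68.7 157.3] ang 43.7
top wedge 0.89 px [259. 270.] ctr [371.8  89. ] size [164.   68.6] ang 36.7
top wedge 0.84 px [263. 214.] ctr [562.5  78.1] size [119.2  51.5] ang 80.9
top wedge 0.18 px [334. 207.] ctr [ 587.1 -164.6] size [248.2 199.5] ang 75.7
side wedge 0.66 px [345. 248.] ctr [375.9  89.7] size [157.5  83. ] ang 35.8
side wedge 0.65 px [251. 308.] ctr [595.8 310.5] size [ 73.6 175.2] ang 40.8
side wedge 0.63 px [276. 238.] ctr [565.8  84.6] size [122.9  55.7] ang 78.9
side housing 0.74 px [283. 169.] ctr [ 583.  -149.4] size [279.2 198.3] ang 76.2
[[ 3.80205826e-01  9.24901469e-01 -8.95442747e-04]
 [ 8.91240989e-01 -3.66109618e-01  2.67681243e-01]
 [ 2.47250945e-01 -1.02572024e-01 -9.63507110e-01]] [-0.65000409 -0.03512039  0.3794156 ] 303.01323248926127
campos [0.18462521 0.62724925 0.37438866]
```

View pics/crops.png

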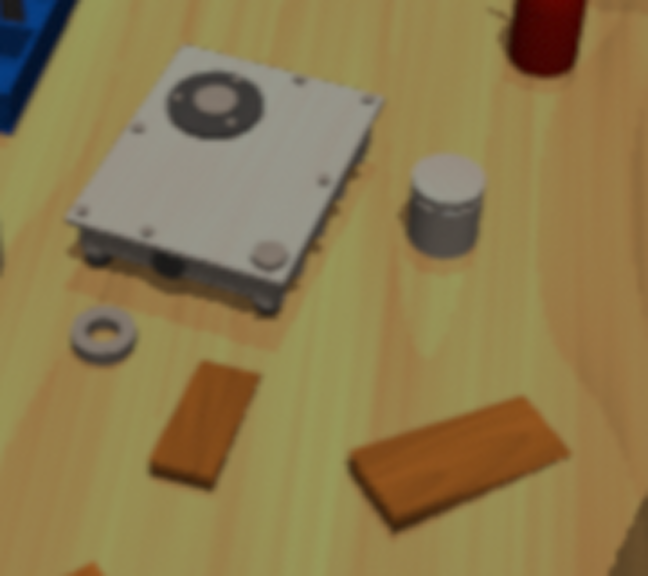

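The enlarged crop confirms the small wedge: it measures 119×51 mm, against about 160×69 mm for the other two. Its thick butt, crop (180,475), faces away from the housing, and its thin end, crop (232,367), points at the boss, crop (268,255). Next I'll move above it with the fingers shut.

Call:
{"fn": "arm_command", "kwargs": {"series": [0.0176,-0.0235,-0.0022,0,0,-4.06,0.0176,-0.0235,-0.0022,0,0,-4.06,0.0176,-0.0235,-0.0022,0,0,-4.06,0.0176,-0.0235,-0.0022,0,0,-4.06,0.0176,-0.0235,-0.0022,0,0,-4.06,0.0176,-0.0235,-0.0022,0,0,-4.06,0.0176,-0.0235,-0.0022,0,0,-4.06,0.0176,-0.0235,-0.0022,0,0,-4.06,0.0176,-0.0235,-0.0022,0,0,-4.06,0.0176,-0.0235,-0.0022,0,0,-4.06,0.0176,-0.0235,-0.0022,0,0,-4.06,0.0176,-0.0235,-0.0022,0,0,-4.06,0.0176,-0.0235,-0.0022,0,0,-4.06,0.0176,-0.0235,-0.0022,0,0,-4.06,0.0176,-0.0235,-0.0022,0,0,-4.06,0.0176,-0.0235,-0.0022,0,0,-4.06,0.0176,-0.0235,-0.0022,0,0,-4.06,0.0176,-0.0235,-0.0022,0,0,-4.06,0.0176,-0.0235,-0.0022,0,0,-4.06,0,0,0,0,0,0], "gripper": 1}}

```text
time_s: 2.67
tcp_pos: [0.5841, 0.151, 0.3625]
tcp_rot: [2.403, 2.021, -0.001]
contact_force: [-1.2, 0.1, -0.5]
grip_width: -0.0001
```

```bash
python3 - <<'E'
from h import *
from scipy.spatial.transform import Rotation as R
o=monitor.get_obs(); print(o["time_s"],o["tcp_pos"],R.from_rotvec(o["tcp_rot"]).as_matrix().round(3).tolist(),o["contact_force"],o["grip_width"],o["joint_pos"].round(2))
p=cams.camera_params("wrist"); im=cams.snapshot("wrist"); cv2.imwrite("pics/w1.png",im[...,::-1])
np.savez("w1.npz",im=im,**{k:np.array(v) for k,v in p.items()})
corners("wrist","wedge",.006,p); corners("wrist","boss",.072,p)
for t in ("boss","foot_axis","wedge","housing"):
  for d in nets.place_of(t,"wrist")[:3]: print(t,round(d["conf"],2),np.round(d["xyz"],4),proj("wrist",d["xyz"],p).round())
E
```

```text
2.6667 [0.58409129 0.15097449 0.36252434] [[0.172, 0.985, 0.001], [0.985, -0.172, -0.002], [-0.002, 0.001, -1.0]] [-1.17849798  0.13179912 -0.47406436] -6.362748670812545e-05 [ 0.16  0.05  1.8  -0.    1.29  0.34]
wrist wedge 0.89 px [111. 263.] ctr [371.7  92.5] size [158.2  69.2] ang 36.2
wrist wedge 0.7 px [267.  33.] ctr [597.3 309.9] size [ 72.1 144.8] ang 42.7
foot_axis 0.58 [ 0.5314 -0.0386 -0.0015] [[264. 334.]]
foot_axis 0.57 [0.6576 0.0113 0.0012] [[358. 287.]]
wedge 0.94 [0.5918 0.3103 0.003 ] [[259.  24.]]
wedge 0.67 [5.634e-01 7.820e-02 3.000e-04] [[273. 248.]]
wedge 0.65 [0.3687 0.0845 0.0006] [[112. 270.]]
```

View pics/w1.png

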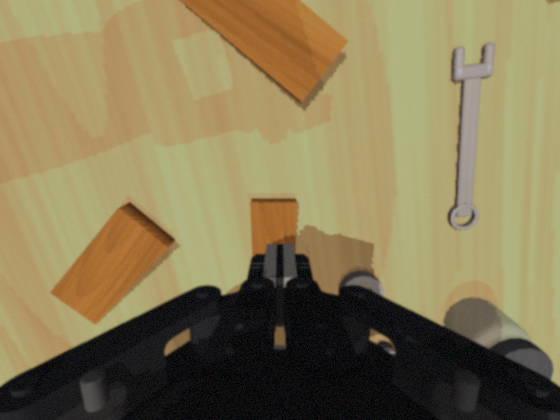

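The wrist view shows the small wedge's butt edge at (275,200) and the bearing at (362,285), but the gripper hides the boss and the thin end. I'll move forward so the camera sees both.

Call:
{"fn": "arm_command", "kwargs": {"series": [-0.0068,-0.034,0,0,0,0,-0.0068,-0.034,0,0,0,0,-0.0068,-0.034,0,0,0,0,-0.0068,-0.034,0,0,0,0,-0.0068,-0.034,0,0,0,0,0,0,0,0,0,0,0,0,0,0,0,0]}}

```text
time_s: 3.6
tcp_pos: [0.5476, -0.0163, 0.3632]
tcp_rot: [2.4, 2.027, 0.001]
contact_force: [0.3, 0.3, 0.2]
grip_width: 0.0001
```

```bash
python3 - <<'E'
from h import *
o=monitor.get_obs(); print(o["time_s"],o["tcp_pos"],o["contact_force"],o["joint_pos"].round(2))
p=cams.camera_params("wrist"); im=cams.snapshot("wrist"); cv2.imwrite("pics/w2.png",im[...,::-1])
np.savez("w2.npz",im=im,**{k:np.array(v) for k,v in p.items()})
corners("wrist","wedge",.006,p); corners("wrist","boss",.072,p)
for t in ("boss","foot_axis","wedge","housing"):
  for d in nets.place_of(t,"wrist")[:3]: print(t,round(d["conf"],2),np.round(d["xyz"],4),proj("wrist",d["xyz"],p).round())
E
```

```text
3.6 [ 0.54757942 -0.01626769  0.36323846] [0.32621606 0.27105576 0.24052762] [-0.13 -0.07  1.92  0.    1.29  0.04]
wrist wedge 0.93 px [ 92. 106.] ctr [368.8  93.6] size [157.8  79.4] ang 37.3
wrist boss 0.8 px [268. 229.] ctr [533.2 -39.7] size [26.1 24.7] ang 80.4
boss 0.61 [ 0.5312 -0.0434  0.0636] [[267. 231.]]
foot_axis 0.83 [ 0.532  -0.036  -0.0023] [[269. 205.]]
wedge 0.93 [0.3699 0.0834 0.0009] [[ 97. 122.]]
wedge 0.86 [ 0.5624  0.0759 -0.0011] [[279.  98.]]
housing 0.72 [ 0.5776 -0.1534 -0.0014] [[322. 289.]]
housing 0.32 [ 5.337e-01 -3.850e-02 -2.000e-04] [[271. 207.]]
```

View pics/w2.png

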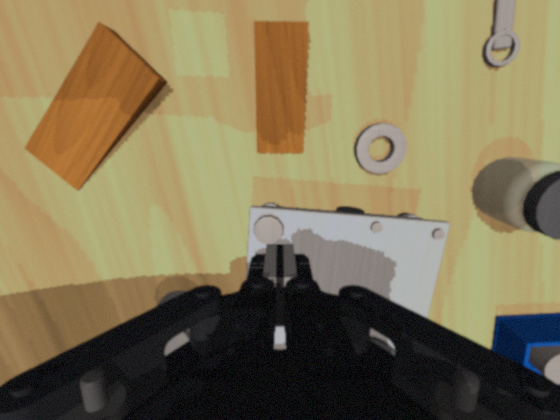

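The picture now shows the boss at (268,229), the wedge's butt edge at (254–309,22), its thin edge at (257–305,153), and the housing's near top edge from (250,207) to (447,221).

```bash
python3 - <<'E'
from h import *
f=np.load("w2.npz"); p={k:f[k] for k in f if k!="im"}; im=f["im"]
hsv=cv2.cvtColor(im[0:170,235:330],cv2.COLOR_RGB2HSV)
m=((hsv[...,0]<14)&(hsv[...,1]>150)).astype(np.uint8); m=cv2.morphologyEx(m,2,np.ones((3,3)))
c=max(cv2.findContours(m,0,1)[0],key=cv2.contourArea).reshape(-1,2)+[235,0]
q=cv2.approxPolyDP(c,6,True).reshape(-1,2); print(q.tolist())
q=q[np.argsort(q[:,1])]
b=unproj("wrist",q[:2],.02,p); t=unproj("wrist",q[-2:],.002,p); print(b.round(4),t.round(4))
bm,tm=b.mean(0)[:2],t.mean(0)[:2]; d=tm-bm; print("butt",bm,"thin",tm,"len",np.linalg.norm(d),"ang",np.degrees(np.arctan2(*d[::-1])))
boss=unproj("wrist",[[268,229]],.072,p)[0]; print("boss",boss)
e=unproj("wrist",[[250,207],[447,221]],.064,p);dd=e[1]-e[0];print("edge",e,np.linalg.norm(dd),"ang",np.degrees(np.arctan2(dd[1],dd[0])))
E
```

```text
Traceback (most recent call last):
ValueError: max() iterable argument is empty
```

```bash
python3 - <<'E'
from h import *
f=np.load("w2.npz"); p={k:f[k] for k in f if k!="im"}; im=f["im"]
h=cv2.cvtColor(im,cv2.COLOR_RGB2HSV); print(h[85,280],h[85,340],h[140,270])
q=np.array([[254,22],[309,22],[257,153],[305,153]])
b=unproj("wrist",q[:2],.02,p); t=unproj("wrist",q[-2:],.002,p); print(b.round(4),t.round(4))
bm,tm=b.mean(0)[:2],t.mean(0)[:2]; d=tm-bm; print("butt",bm,"thin",tm,"len",np.linalg.norm(d),"ang",np.degrees(np.arctan2(*d[::-1])))
boss=unproj("wrist",[[268,229]],.072,p)[0]; print("boss",boss)
e=unproj("wrist",[[250,207],[447,221]],.064,p);dd=e[1]-e[0];print("edge",e,np.linalg.norm(dd),"ang",np.degrees(np.arctan2(dd[1],dd[0])))
E
```

```text
[ 14 181 144] [ 28  82 175] [ 15 178 142]
[[0.5505 0.1417 0.02  ]
 [0.5998 0.1334 0.02  ]] [[0.5295 0.0243 0.002 ]
 [0.5806 0.0157 0.002 ]]
butt [0.57514547 0.13753632] thin [0.55507226 0.02001336] len 0.11922490878633699 ang -99.69272632158435
boss [ 0.53288036 -0.03896657  0.072     ]
edge [[ 0.51952754 -0.01784772  0.064     ]
 [ 0.69718791 -0.06149254  0.064     ]] 0.18294282901798936 ang -13.802206239316556
```

All measurements agree:
- **Boss and foot:** (0.533, −0.039).
- **Wedge:** butt at (0.575, 0.1375), thin end at (0.555, 0.020), heading −99.7°. It needs to head about −105°.

Next I'll go above the boss and press it, turning the tool −5° on the way.

Call:
{"fn": "arm_command", "kwargs": {"series": [-0.0024,-0.0038,-0.018,0,0,-0.83,-0.0024,-0.0038,-0.018,0,0,-0.83,-0.0024,-0.0038,-0.018,0,0,-0.83,-0.0024,-0.0038,-0.018,0,0,-0.83,-0.0024,-0.0038,-0.018,0,0,-0.83,-0.0024,-0.0038,-0.015,0,0,-0.83,0,0,0,0,0,0,0,0,0,0,0,0,0,0,0,0,0,0]}}

```text
time_s: 4.7
tcp_pos: [0.5342, -0.038, 0.2589]
tcp_rot: [2.483, 1.923, 0.002]
contact_force: [-0.1, -0.5, -0.0]
grip_width: -0.0003
```

Call:
{"fn": "arm_command", "kwargs": {"series": [-0.0005,-0.0005,-0.004,0,0,0,-0.0005,-0.0005,-0.004,0,0,0,0,0,-0.003,0,0,0,0,0,-0.002,0,0,0,0,0,-0.0015,0,0,0,0,0,0,0,0,0,0,0,0,0,0,0]}}

```text
time_s: 5.28
tcp_pos: [0.5326, -0.0392, 0.2436]
tcp_rot: [-2.484, -1.923, 0.0]
contact_force: [-2.3, 2.5, 3.9]
grip_width: 0.0004
```

Call:
{"fn": "arm_command", "kwargs": {"series": [0,0,-0.001,0,0,0,0,0,-0.001,0,0,0,0,0,0,0,0,0,0,0,0,0,0,0]}}

```text
time_s: 5.62
tcp_pos: [0.5327, -0.0393, 0.2415]
tcp_rot: [2.484, 1.923, 0.001]
contact_force: [-1.7, 2.6, 2.5]
grip_width: -0.0003
```

Call:
{"fn": "arm_command", "kwargs": {"series": [0,0,-0.001,0,0,0,0,0,-0.001,0,0,0,0,0,0,0,0,0,0,0,0,0,0,0]}}

```text
time_s: 5.95
tcp_pos: [0.5329, -0.0392, 0.2406]
tcp_rot: [-2.484, -1.923, -0.0]
contact_force: [-5.5, 3.7, 9.6]
grip_width: -0.0003
```

Call:
{"fn": "arm_command", "kwargs": {"series": [-0.0006,0.0005,-0.001,0,0,0,0,0,0,0,0,0,0,0,0,0,0,0]}}

```text
time_s: 6.2
tcp_pos: [0.5326, -0.039, 0.2405]
tcp_rot: [2.483, 1.923, 0.001]
contact_force: [-6.2, 2.3, 13.9]
grip_width: -0.0002
```

The boss sank about 4.5 mm at roughly 3 N, then stopped hard, with 14 N at no further travel. The foot is down on the bench. Now I'll release gently.

Call:
{"fn": "arm_command", "kwargs": {"series": [0.0003,-0.0002,0.001,0,0,0,0.0003,-0.0003,0.001,0,0,0,0,0,0.001,0,0,0,0,0,0.001,0,0,0,0,0,0.001,0,0,0,0,0,0.001,0,0,0,0,0,0.001,0,0,0,0,0,0.002,0,0,0,0,0,0.004,0,0,0,0,0,0.01,0,0,0,0,0,0.02,0,0,0,0,0,0.03,0,0,0,0,0,0.035,0,0,0,0,0,0,0,0,0,0,0,0,0,0,0]}}

```text
time_s: 7.45
tcp_pos: [0.5334, -0.0394, 0.3504]
tcp_rot: [2.48, 1.92, 0.007]
contact_force: [-0.9, -0.7, -0.5]
grip_width: -0.0003
```

```bash
python3 - <<'E'
from h import *
from scipy.spatial.transform import Rotation as R
o=monitor.get_obs(); print(o["time_s"],o["tcp_pos"],o["contact_force"],R.from_rotvec(o["tcp_rot"]).as_matrix().round(3)[:,0])
p=cams.camera_params("wrist"); im=cams.snapshot("wrist"); cv2.imwrite("pics/w3.png",im[...,::-1])
np.savez("w3.npz",im=im,**{k:np.array(v) for k,v in p.items()})
corners("wrist","boss",.072,p);corners("wrist","wedge",.006,p)
for t in ("boss","foot_axis","wedge"):
  for d in nets.place_of(t,"wrist")[:3]: print(t,round(d["conf"],2),np.round(d["xyz"],4),proj("wrist",d["xyz"],p).round())
E
```

```text
7.45 [ 0.53342448 -0.03942556  0.35044949] [-0.93730224 -0.6604893  -0.54523138] [0.25  0.968 0.001]
wrist boss 0.72 px [277. 206.] ctr [533.2 -39.6] size [27.3 26.4] ang 75.4
wrist wedge 0.86 px [277.  62.] ctr [563.3  75.6] size [113.7  51.6] ang 79.5
wrist wedge 0.7 px [81. 93.] ctr [367.9  94.5] size [157.3  81.1] ang 36.2
boss 0.81 [ 0.5357 -0.0459  0.064 ] [[282. 210.]]
foot_axis 0.65 [ 0.5313 -0.0363  0.0019] [[275. 187.]]
foot_axis 0.21 [ 6.586e-01  1.130e-02 -4.000e-04] [[385. 110.]]
wedge 0.85 [ 0.5628  0.0767 -0.0012] [[277.  68.]]
wedge 0.68 [0.37   0.0826 0.0012] [[ 87. 113.]]
```

The boss returned to the same spot, so the rock is confirmed. Next I'll go behind the wedge's butt on the line through the foot.

Call:
{"fn": "arm_command", "kwargs": {"series": [0.0086,0.0334,0,0,0,0,0.0086,0.0334,0,0,0,0,0.0086,0.0334,0,0,0,0,0.0086,0.0334,0,0,0,0,0.0086,0.0334,0,0,0,0,0.0086,0.0334,0,0,0,0,0,0,-0.03,0,0,0,0,0,-0.03,0,0,0,0,0,-0.03,0,0,0,0,0,-0.03,0,0,0,0,0,-0.025,0,0,0,0,0,-0.015,0,0,0,0,0,-0.01,0,0,0,0,0,0,0,0,0,0,0,0,0,0,0]}}

```text
time_s: 9.0
tcp_pos: [0.5843, 0.1611, 0.1759]
tcp_rot: [-2.484, -1.923, 0.001]
contact_force: [0.7, 0.1, -0.4]
grip_width: -0.0002
```

Call:
{"fn": "arm_command", "kwargs": {"series": [-0.001,-0.0039,0.004,0,0,0,-0.001,-0.0039,0,0,0,0,-0.001,-0.0039,0,0,0,0,-0.001,-0.0039,0,0,0,0,-0.001,-0.0039,0,0,0,0,-0.001,-0.0039,0,0,0,0,-0.001,-0.0039,0,0,0,0,-0.001,-0.0039,0,0,0,0,-0.001,-0.0039,0,0,0,0,0,0,0,0,0,0,0,0,0,0,0,0]}}

```text
time_s: 9.92
tcp_pos: [0.575, 0.1256, 0.1801]
tcp_rot: [-2.484, -1.922, 0.001]
contact_force: [1.3, -0.0, -1.1]
grip_width: -0.0001
```

```bash
python3 - <<'E'
from h import *
o=monitor.get_obs(); print(o["time_s"],o["tcp_pos"],o["contact_force"])
for c in ("top","side"):
    im=cams.snapshot(c); corners(c,"wedge",.006)
    for t in ("foot_axis","boss"):
        for d in nets.place_of(t,c)[:2]: print(t,round(d["conf"],2),np.round(d["xyz"],4))
    if c=="side": cv2.imwrite("pics/s4.png",cv2.resize(im[120:280,200:400],None,fx=3.6,fy=3.6,interpolation=2)[...,::-1])
    else: cv2.imwrite("pics/t4.png",cv2.resize(im[150:270,200:370],None,fx=4.5,fy=4.5,interpolation=2)[...,::-1])
E
```

```text
9.9167 [0.57498389 0.12562309 0.18013699] [ 1.31433689 -0.00239068 -1.061508  ]
top wedge 0.84 px [276. 217.] ctr [551.   33.2] size [77.6 52.2] ang 76.4
top wedge 0.8 px [195. 205.] ctr [591.6 311. ] size [ 71.6 161.2] ang 42.6
foot_axis 0.38 [ 0.497   0.464  -0.0006]
boss 0.38 [ 0.5363 -0.0391  0.0657]
side wedge 0.97 px [345. 248.] ctr [375.1  90.6] size [159.   81.7] ang 34.1
side wedge 0.75 px [290. 222.] ctr [535.3  26.4] size [33.8 48.2] ang 8.0
side wedge 0.61 px [251. 308.] ctr [595.3 309.3] size [ 70.2 174. ] ang 40.8
foot_axis 0.87 [ 0.5347 -0.0393 -0.0045]
boss 0.63 [ 0.533  -0.0398 -0.0011]
```

View pics/t4.png

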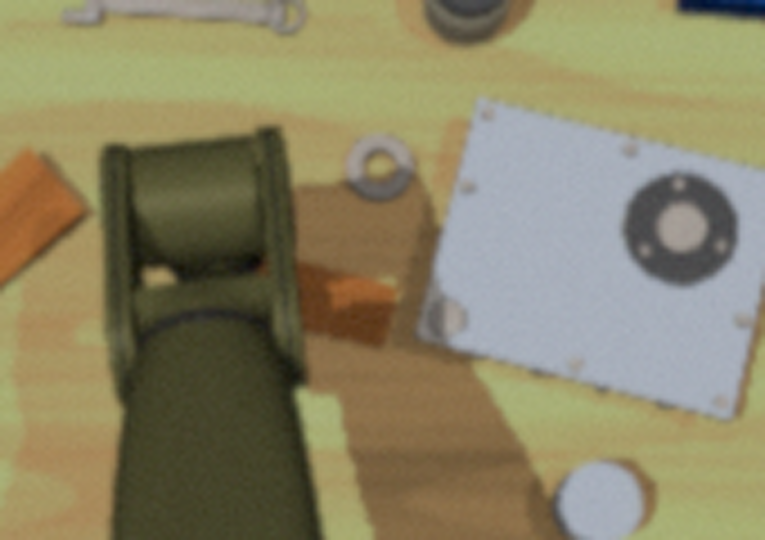

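The top crop shows the wedge turned into line: its thin edge runs from (397,288) to (385,345), facing the boss at (447,315). I'll check that numerically.

```bash
python3 - <<'E'
from h import *
q=np.array([[397,288],[385,345]])/4.5+[200,150]-0.4
t=unproj("top",q,.002);print(t.round(4),t.mean(0)); d=t[1]-t[0]; n=np.array([d[1],-d[0]]); n=n if n[1]<0 else -n; print("heading",np.degrees(np.arctan2(n[1],n[0])))
print(unproj("top",np.array([[447,315]])/4.5+[200,150]-.4,.072))
E
```

```text
[[ 0.5645 -0.0081  0.002 ]
 [ 0.5204  0.0009  0.002 ]] [ 0.54244206 -0.00360823  0.002     ]
heading -101.45870843517258
[[ 0.5338855  -0.04300142  0.072     ]]
```

Call:
{"fn": "arm_command", "kwargs": {"series": [-0.001,-0.0039,0,0,0,0,-0.001,-0.0039,0,0,0,0,-0.001,-0.0039,0,0,0,0,-0.001,-0.0039,0,0,0,0,-0.001,-0.0039,0,0,0,0,-0.001,-0.0039,0,0,0,0,-0.001,-0.0039,0,0,0,0,-0.001,-0.0039,0,0,0,0,-0.001,-0.0039,0,0,0,0,-0.0008,-0.003,0,0,0,0,0,0,0,0,0,0,0,0,0,0,0,0]}}

```text
time_s: 11.32
tcp_pos: [0.5653, 0.0876, 0.1804]
tcp_rot: [-2.484, -1.923, 0.0]
contact_force: [0.4, -0.4, 0.2]
grip_width: 0.0004
```

Call:
{"fn": "arm_command", "kwargs": {"series": [-0.0005,-0.0019,0,0,0,0,-0.0005,-0.0019,0,0,0,0,-0.0005,-0.0019,0,0,0,0,0,0,0,0,0,0,0,0,0,0,0,0]}}

```text
time_s: 11.73
tcp_pos: [0.5639, 0.0821, 0.1804]
tcp_rot: [2.484, 1.923, -0.0]
contact_force: [-0.6, 0.2, 0.3]
grip_width: 0.0001
```

Call:
{"fn": "arm_command", "kwargs": {"series": [-0.0004,-0.0015,0,0,0,0,-0.0004,-0.0015,0,0,0,0,-0.0003,-0.001,0,0,0,0,0,0,0,0,0,0,0,0,0,0,0,0]}}

```text
time_s: 12.15
tcp_pos: [0.5628, 0.0781, 0.1804]
tcp_rot: [2.484, 1.923, -0.0]
contact_force: [-0.2, 0.1, -0.5]
grip_width: 0.0005
```

Call:
{"fn": "arm_command", "kwargs": {"series": [-0.0003,-0.001,0,0,0,0,-0.0003,-0.001,0,0,0,0,0,0,0,0,0,0,0,0,0,0,0,0]}}

```text
time_s: 12.48
tcp_pos: [0.5622, 0.0761, 0.1804]
tcp_rot: [2.484, 1.923, -0.0]
contact_force: [-0.5, 1.2, 0.2]
grip_width: -0.0001
```

Call:
{"fn": "arm_command", "kwargs": {"series": [-0.0003,-0.001,0,0,0,0,-0.0003,-0.001,0,0,0,0,0,0,0,0,0,0,0,0,0,0,0,0]}}

```text
time_s: 12.82
tcp_pos: [0.5616, 0.0742, 0.1804]
tcp_rot: [-2.484, -1.923, -0.0]
contact_force: [0.4, 1.4, 0.2]
grip_width: -0.0001
```

Call:
{"fn": "arm_command", "kwargs": {"series": [-0.0003,-0.001,0,0,0,0,-0.0003,-0.001,0,0,0,0,0,0,0,0,0,0,0,0,0,0,0,0]}}

```text
time_s: 13.15
tcp_pos: [0.5611, 0.0724, 0.1806]
tcp_rot: [-2.484, -1.923, -0.001]
contact_force: [0.7, 4.0, -0.6]
grip_width: 0.0001
```

Call:
{"fn": "arm_command", "kwargs": {"series": [-0.0003,-0.001,0,0,0,0,0,0,0,0,0,0,0,0,0,0,0,0]}}

```text
time_s: 13.4
tcp_pos: [0.5609, 0.0715, 0.1806]
tcp_rot: [-2.484, -1.923, -0.002]
contact_force: [1.8, 5.5, -0.2]
grip_width: -0.0
```

Call:
{"fn": "arm_command", "kwargs": {"series": [-0.0001,-0.0004,0,0,0,0,0,0,0,0,0,0,0,0,0,0,0,0]}}

```text
time_s: 13.65
tcp_pos: [0.5609, 0.0713, 0.1807]
tcp_rot: [-2.484, -1.922, -0.003]
contact_force: [1.6, 5.6, -1.4]
grip_width: 0.0
```

Call:
{"fn": "arm_command", "kwargs": {"series": [0,0,0,0,0,0,0,0,0,0,0,0]}}

```text
time_s: 13.82
tcp_pos: [0.5609, 0.0713, 0.1807]
tcp_rot: [-2.484, -1.923, -0.003]
contact_force: [1.6, 6.0, -0.3]
grip_width: -0.0002
```

The push rose to a steady 6 N or so, where tightness was expected. I'll back off, lift, and move above the boss.

Call:
{"fn": "arm_command", "kwargs": {"series": [0.0005,0.0019,0,0,0,0,0.001,0.0039,0,0,0,0,0.001,0.0039,0,0,0,0,0.001,0.0039,0,0,0,0,0.001,0.0039,0,0,0,0,0,0,0.03,0,0,0,0,0,0.035,0,0,0,0,0,0.035,0,0,0,-0.0065,-0.0255,0,0,0,0,-0.0065,-0.0255,0,0,0,0,-0.0065,-0.0255,0,0,0,0,-0.0065,-0.0255,0,0,0,0,-0.0065,-0.0255,0,0,0,0,0,0,0,0,0,0,0,0,0,0,0,0,0,0,0,0,0,0]}}

```text
time_s: 15.15
tcp_pos: [0.5327, -0.0389, 0.2804]
tcp_rot: [-2.484, -1.923, -0.0]
contact_force: [0.0, 1.1, 1.0]
grip_width: -0.0002
```

```bash
python3 - <<'E'
from h import *
o=monitor.get_obs(); print(o["time_s"],o["tcp_pos"],o["contact_force"])
p=cams.camera_params("wrist"); im=cams.snapshot("wrist"); cv2.imwrite("pics/w5.png",im[...,::-1])
corners("wrist","boss",.072,p);corners("wrist","wedge",.012,p)
im=cams.snapshot("side"); corners("side","boss",.072)
E
```

```text
15.15 [ 0.53273781 -0.03894177  0.28042325] [0.02257485 1.1140776  0.973689  ]
wrist boss 0.64 px [281. 235.] ctr [533.9 -37.5] size [23.1 26.4] ang 73.5
wrist wedge 0.97 px [272. 142.] ctr [540.9   6.6] size [118.1  51.1] ang 76.4
wrist wedge 0.55 px [40. 87.] ctr [373.6  92.1] size [152.3  77.2] ang 36.2
side boss 0.51 px [294. 190.] ctr [534.1 -34.7] size [19.6 19.6] ang 7.9
```

View pics/w5.png

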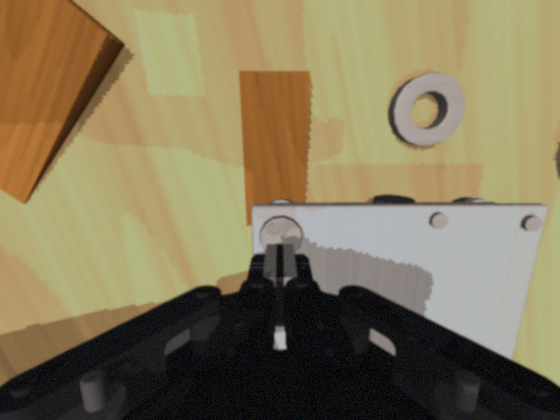

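The wedge at (275,150) runs squarely under the lug at (281,203) below the boss, and the bearing is untouched. Now the proof press.

Call:
{"fn": "arm_command", "kwargs": {"series": [0,0,-0.015,0,0,0,0,0,-0.01,0,0,0,0,0,-0.005,0,0,0,0,0,-0.003,0,0,0,0,0,-0.002,0,0,0,0,0,0,0,0,0,0,0,0,0,0,0]}}

```text
time_s: 15.98
tcp_pos: [0.5329, -0.0393, 0.2458]
tcp_rot: [2.484, 1.923, 0.001]
contact_force: [0.1, 0.3, -1.3]
grip_width: -0.0003
```

Call:
{"fn": "arm_command", "kwargs": {"series": [0,0,-0.001,0,0,0,0,0,0,0,0,0,0,0,0,0,0,0]}}

```text
time_s: 16.23
tcp_pos: [0.5329, -0.0393, 0.245]
tcp_rot: [2.484, 1.922, 0.001]
contact_force: [-0.3, 0.1, 3.0]
grip_width: 0.0003
```

Call:
{"fn": "arm_command", "kwargs": {"series": [0,0,-0.001,0,0,0,0,0,0,0,0,0,0,0,0,0,0,0]}}

```text
time_s: 16.48
tcp_pos: [0.5331, -0.0393, 0.2449]
tcp_rot: [2.484, 1.923, 0.001]
contact_force: [-3.1, -0.3, 7.4]
grip_width: 0.0002
```

Call:
{"fn": "arm_command", "kwargs": {"series": [0,0,-0.001,0,0,0,0,0,0,0,0,0,0,0,0,0,0,0]}}

```text
time_s: 16.73
tcp_pos: [0.5332, -0.0393, 0.2448]
tcp_rot: [2.484, 1.923, 0.001]
contact_force: [-5.5, 0.1, 11.9]
grip_width: -0.0001
```

At 12 N the boss moved only 0.2 mm. I'll hold steady, then release.

Call:
{"fn": "arm_command", "kwargs": {"series": [0,0,0,0,0,0,0,0,0,0,0,0,0,0,0,0,0,0,0,0,0,0,0,0,0,0,0,0,0,0,0,0,0,0,0,0,0,0,0,0,0,0,0,0,0,0,0,0,0,0,0,0,0,0,0,0,0,0,0,0,0,0,0,0,0,0,0,0,0,0,0,0,0,0,0,0,0,0,0,0,0,0,0,0]}}

```text
time_s: 17.9
tcp_pos: [0.5332, -0.0393, 0.2448]
tcp_rot: [2.484, 1.923, 0.001]
contact_force: [-4.7, 0.9, 12.1]
grip_width: -0.0002
```

Call:
{"fn": "arm_command", "kwargs": {"series": [0,0,0.001,0,0,0,0,0,0.001,0,0,0,0,0,0.002,0,0,0,0,0,0.004,0,0,0,0,0,0.01,0,0,0,0,0,0.02,0,0,0,0,0,0.03,0,0,0,0,0,0.035,0,0,0,0,0,0,0,0,0,0,0,0,0,0,0]}}

```text
time_s: 18.73
tcp_pos: [0.5335, -0.0393, 0.3493]
tcp_rot: [2.48, 1.92, 0.007]
contact_force: [0.6, 0.1, -0.7]
grip_width: -0.0003
```

```bash
python3 - <<'E'
from h import *
o=monitor.get_obs(); print(o["time_s"],o["tcp_pos"],o["contact_force"])
p=cams.camera_params("wrist"); im=cams.snapshot("wrist"); cv2.imwrite("pics/w6.png",im[...,::-1])
corners("wrist","boss",.072,p);corners("wrist","wedge",.012,p)
for c in ("side","top"):
  cams.snapshot(c)
  for t in ("housing","wedge","bearing","piston"):
    for d in nets.place_of(t,c)[:3]: print(c,t,round(d["conf"],2),np.round(d["xyz"],4))
E
```

```text
18.7333 [ 0.53345305 -0.03934204  0.34927134] [ 0.61559367  0.10143682 -0.67442978]
wrist boss 0.95 px [277. 207.] ctr [533.  -40.1] size [27.2 24.6] ang 75.5
wrist boss 0.65 px [533. 147.] ctr [736.1 -46.7] size [66.6 51. ] ang 89.6
wrist wedge 0.74 px [80. 94.] ctr [371.8  92.8] size [153.5  79. ] ang 36.3
wrist wedge 0.61 px [270. 140.] ctr [540.    5.4] size [116.9  50.8] ang 75.6
side housing 0.61 [ 0.5831 -0.1552 -0.0022]
side housing 0.21 [0.542  0.0022 0.0013]
side wedge 0.93 [ 0.3699  0.0888 -0.001 ]
side wedge 0.84 [ 0.5444  0.0053 -0.0031]
side wedge 0.76 [ 0.5896  0.31   -0.0007]
side bearing 0.74 [0.6602 0.0072 0.0036]
side piston 0.76 [ 3.996e-01 -1.563e-01  2.000e-04]
top housing 0.79 [ 5.790e-01 -1.532e-01 -5.000e-04]
top wedge 0.8 [0.5894 0.3111 0.0018]
top wedge 0.72 [ 5.436e-01  5.100e-03 -1.000e-04]
top wedge 0.7 [ 0.3719  0.09   -0.0049]
top bearing 0.49 [6.592e-01 9.100e-03 3.000e-04]
top piston 0.57 [ 0.4006 -0.1535  0.0016]
```

View pics/w6.png

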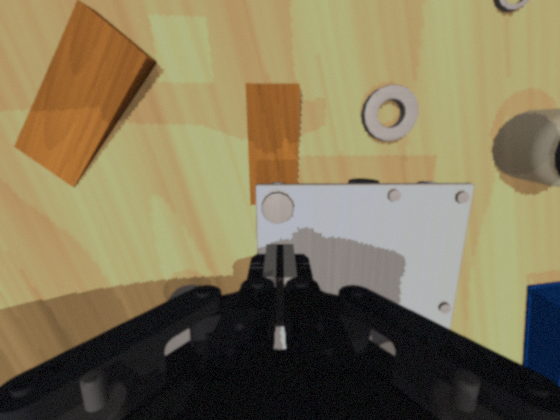

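The picture shows the wedge at (274,140) still in place under the boss corner at (277,207). Nothing else has moved, and the gripper is about 100 mm clear.

```bash
python3 -c "
from bench import job; print(job.job_done())"
```

```text
the job is handed in; nothing more can be done
None
```

The job is done and handed in after about 19 s of robot time; the hand-in gives no verdict.

- **Rock test:** I pressed the boss with shut fingertips. It sank about 4.5 mm at roughly 3 N, then stopped hard, reaching about 14 N. When released it came back to the same place.
- **Wedging:** I pushed the smallest wedge (119×51 mm, against about 160×69 mm for the two look-alikes) thin end first. It turned into line and slid under the foot until the push rose to a steady 6 N or so.
- **Proof press:** I held 12 N on the boss for over a second, and it moved only about 0.2 mm. I then lifted about 100 mm clear.

The last pictures show the wedge still under the foot. The housing, bearing, piston and larger wedges are where they were, within the networks' few millimetres. No check failed. I did not test the wedge's tightness after the proof press, beyond seeing that it had not shifted. I also did not re-measure the oil can, jar, spanner or screwdriver at the end, but the arm never went near them.

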